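Clear the sign-cutting bench into its trays

TASK

Clear up the cutting bench: lay both tape rolls flat in the two-bay tray, one in each bay; lay the cutter flat in the long narrow tray; stand both hold-down weights upright in the round dish. One roll is still on its light spindle stand: draw it straight up off the spindle so that the stand neither tips nor is carried off, and leave the stand where it is. Set things down rather than dropping them, and leave the mug alone.

Things in the scene. Friction and masses are not known exactly. Their poses are not given: they have to be found in the camera images.
- roll_bench_mid (a point): Roll of cream masking tape lying flat on the bench: outer diameter 56 mm, bore 27 mm, 24 mm high (60 g). The point is the centre of the roll, half-way up (12 mm above its underside); z is its axis, up.
- roll_stand_mid (a point): Roll of the same size (outer diameter 56, bore 27, 24 mm high) that starts on the spindle of the stand, lying flat on the stand's collar, its underside 22 mm above the bench. The point is the centre of the roll, 12 mm above its underside; z is its axis, up. It comes off when raised straight up more than 34 mm.
- cutter_mid (a point): Snap-off cutter with closed flat yellow body, lying flat on the bench: 130 mm long, 18 mm wide, 12 mm thick (50 g). The point is its centre, half-way up (6 mm above its underside), and its centre of mass; x runs along its length, z up.
- weight_1_mid (a point): Bare steel hold-down weight standing upright: round foot 36 mm in diameter and 10 mm high, with a round knob of 22 mm diameter rising from it to 50 mm overall (180 g). The point is its centre on the axis, 25 mm above its underside; the knob spans from 15 mm below to 25 mm above the point. z is the axis, up.
- weight_2_mid (a point): A second weight, identical to weight_1.
- stand: Light loose black plastic stand for a tape roll (80 g): round base 80 mm in diameter and 6 mm thick, collar 40 mm in diameter up to 22 mm, spindle 23 mm in diameter up to 56 mm above the bench. Origin at the centre of its underside, z up along the spindle.
- tape_tray: Two-bay tray, grey, fixed: 130 mm along its x, 200 mm along its y, walls 22 mm high and 4 mm thick, floor about 4 mm thick, one wall across the middle (y = 0) making two bays, each 122 mm along x by 94 mm along y, their centres at y = +49 mm and y = -49 mm. Origin at the centre of its underside.
- cutter_tray: Long narrow tray without divider, grey, fixed: 84 mm along its x, 176 mm along its y (the long way), walls 16 mm high and 4 mm thick, floor about 4 mm thick; inside 76 by 168 mm. Origin at the centre of its underside.
- weight_dish: Round dish, grey, fixed: outer diameter 132 mm, inner 124 mm, rim 18 mm high, floor 4 mm thick. Origin at the centre of its underside. It has room for both weights side by side.
- mug: White mug standing on the bench at the left, 80 mm in diameter, 95 mm high, handle to its own +y. Not part of the job. Origin at the centre of its underside.
Not all that is in view belongs to the job. What is meant by the part that bears cutter_mid is not purple, and is the smaller of those in its own colour.

How it is judged (in metres and radians):
At the end, for the whole second after the job is handed in: One roll flat on the floor of each bay; cutter flat in the narrow tray, within 30 mm of its middle lengthwise; both weights upright on the dish floor; stand upright within 40 mm and mug within 30 mm of where they began; all released and at rest (((x of roll_bench_mid in the frame of tape_tray between -0.038 and 0.038 m and y of roll_bench_mid in the frame of tape_tray between 0.028 and 0.074 m and x of roll_stand_mid in the frame of tape_tray between -0.038 and 0.038 m and y of roll_stand_mid in the frame of tape_tray between -0.074 and -0.028 m) or (x of roll_bench_mid in the frame of tape_tray between -0.038 and 0.038 m and y of roll_bench_mid in the frame of tape_tray between -0.074 and -0.028 m and x of roll_stand_mid in the frame of tape_tray between -0.038 and 0.038 m and y of roll_stand_mid in the frame of tape_tray between 0.028 and 0.074 m)) and z of roll_bench_mid in the frame of tape_tray between 0.01 and 0.021 m and angle between each of roll_bench_mid, roll_stand_mid, weight_1_mid, weight_2_mid's own z axis and vertical below 0.15 rad and z of roll_stand_mid in the frame of tape_tray between 0.01 and 0.021 m and x of cutter_mid in the frame of cutter_tray between -0.036 and 0.036 m and y of cutter_mid in the frame of cutter_tray between -0.03 and 0.03 m and z of cutter_mid in the frame of cutter_tray below 0.015 m and horizontal distance between each of weight_1_mid, weight_2_mid and weight_dish below 0.048 m and z of each of weight_1_mid, weight_2_mid in the frame of weight_dish below 0.035 m and angle between stand's own z axis and vertical below 0.08 rad and height (world z) of stand below 0.006 m and distance of stand from where it was at the start of the episode below 0.04 m and distance of mug from where it was at the start of the episode below 0.03 m and linear speed of each of roll_bench, roll_stand, weight_1, weight_2, cutter, stand below 0.02 m/s); the robot touches nothing.
It fails at once if the stand was tipped by more than 15 degrees (angle between stand's own z axis and vertical above 0.26 rad).
It fails at once if the stand was lifted or carried off by more than 40 mm (distance of stand from where it was at the start of the episode above 0.04 m).
It fails at once if the mug was moved by more than 30 mm (distance of mug from where it was at the start of the episode above 0.03 m).
It fails at once if a thing was dropped from more than about 40 mm ((contact force between roll_bench and the fingers below 0.01 N and linear speed of roll_bench above 0.9 m/s) or (contact force between roll_stand and the fingers below 0.01 N and linear speed of roll_stand above 0.9 m/s) or (contact force between weight_1 and the fingers below 0.01 N and linear speed of weight_1 above 0.9 m/s) or (contact force between weight_2 and the fingers below 0.01 N and linear speed of weight_2 above 0.9 m/s) or (contact force between cutter and the fingers below 0.01 N and linear speed of cutter above 0.9 m/s)).
It also fails if it takes over 136 s, if anything falls off the work surface, if the arm or the gripper's body presses on something with over 40 N, if the wrist force passes 120 N, or if a joint passes its speed limit or range.

ROBOT

A 6-joint arm with a two-finger parallel gripper is mounted at the origin on the work surface. World frame = base frame: x ahead of the robot, y to its left, z up, the work surface at z = 0. Lengths are in mm, angles in rad, forces in N, time in s.
With the tool pointing down it reaches from about 350 to 875 mm from the base axis. Payload 4.2 kg.
Tool frame: the origin (TCP) lies midway between the tips of the shut fingers; the grasp point (between the pads) lies 19 mm behind it (arm.tcp_to_grasp is the distance from the TCP to the grasp point, in mm); z points along the fingers, y is the line along which they close (so a half turn about z gives the same grasp; the last joint's range is limited). The gripper opens to 85 mm and grips with 20 to 120 N. Pads are 22 mm wide; open, the fingers measure 114 mm over their backs; the gripper's body (76 mm by 85 mm) begins 54 mm behind the grasp point. The pads swing forward as they close: fully open they stand 13 mm farther back than shut.
Start: joints at [1.448, 0.385, 0.008, 0, -1.194, -0.259], TCP at [232.837, 579.988, 231.312] pointing down, gripper open.
Joint ranges: [-3.14, 3.14], [-1.21, 2.06], [-1.07, 1.41], [-3.16, 2.05], [-2.99, -0.16], [-3.1, 3.1]. Speed limits (rad/s): [2.79, 2.79, 3.14, 3.14, 3.14, 3.14].

INTERFACE

Orientations are given as a unit quaternion [x, y, z, w].
In Python, from bench import arm gives the robot as it stands.
- The arm moves only by the tool arm_command, never from a script. Its argument "rows" is a list of rows, each a list of 2 entries, a list of its own where there are three numbers: the shift along the tool's x, y, z as a fraction of full scale, then the turn, a rotation vector about the tool's x, y, z as a fraction of full scale. In form: [[[x, y, z], [wx, wy, wz]], ...]. A call has 1 to 5 rows; each row is the pose to reach, as a shift and turn from the pose commanded when the call began, along the tool's axes at that moment, turning the shorter way round; what a row does not reach only later rows make up. Full scale, the value 1, is 0.25 m for a shift and 180 degrees for a turn. A row lasts 1/10 s, in which the tool goes at most 50 mm and 8.59 degrees, less where a joint would pass 70% of its speed; a pose out of reach is approached as far as the arm can. A call with a number of a shift or a turn outside -1 to 1 is refused whole. A call with a gripper value outside its range is refused whole. "grip" is the opening, from 0 (shut) to 1 (fully open), set as the call begins (left out, the last holds). The fingers move at their own pace and stop on an object; the grip force is fixed at half the most. Time passes only in rows, so rows that repeat a pose let the fingers close. It gives the time, the measured TCP pose, the force, the opening and the grip force at its end, in the units of the state.
- arm.read_state(): the state, without advancing time (a new reading comes with each control period).
- arm.get_image(name): name is "scene" or "top"; returns (picture, depth): 400x640x3 uint8, blue, green, red; 400x640 float32, mm along the optical axis (not along the pixel's ray), 0 where there is no reading.
- arm.camera_info(name): a dict with "fx", "fy", "cx", "cy" (pixels), "extrinsics" (4x4, takes a point from camera to world coordinates). Camera axes: x right, y down, z forward; pixel columns grow to the right and rows downward; lengths in mm; the calibration is good to about 2 mm. A picture is of the moment at which its call begins. camera_info takes no time and is no camera call.
- arm.job_done(): hands the job in; it is judged then, once.
Trained networks look in the newest picture that a camera, given by its name, has taken for a name from the list of things; names that differ only in an ending like _2 or _b are one class to them, and where a whole thing is asked for, a point or a joint stands for the part that bears it (a point fixed in the world has none). Each returns a list of dicts, best first, with "score" (0 to 1); they miss things now and then, are a little off and sometimes report something else, mostly with a low value. They report only what shows in the picture. A call takes as long as a camera call. They do not tell look-alikes from the thing itself.
- arm.spot_in(camera, query): "position" ([column, row] in pixels, amid what is visible of it).
The state is a dict: "clock": time; "joints": joint angles; "joint_vel": joint speeds; "joint_efforts": joint torques, N m; "position": TCP position; "ee_rot": TCP orientation; "contact_force": force on the tool from outside, world axes, zero at the start; "wrist_torque": the same for the moment, N m; "gripper_width": finger opening in mm; "grasp_force": force on a finger pad.
Only numpy, scipy, OpenCV 4.12 (cv2) and the standard library are available. Lean on these libraries where they do the work, as an engineer would, in place of code of your own. Each camera call takes 0.05 s, during which the arm holds its last target. There are 200 camera calls.

## Working session

There is one attempt and no reset: what is moved stays moved. The work goes in short steps, Python scripts to look and compute and a tool call to move; the robot and the scene stay as the last step left them, time stands still between calls to the robot, and variables do not carry over. Pictures are saved under pics/ and viewed, at most 14 in all, crops included, and the job is handed in when it is done.

Besides the shell and the picture viewer there is one more tool, called after "Emit:" in YAML: its name, and indented under it one key for each argument. arm_command: Moves the arm, as the interface text tells. Shift numbers are shares of 0.25 m and turn numbers shares of 180 degrees, none past 1 either way. Its arguments: {"type":"object","properties":{"rows":{"type":"array","items":{"type":"array"}},"grip":{"type":"number"}},"required":["rows"]}

```bash
mkdir -p pics; cat > h.py <<'E'
from bench import arm
import numpy as np, cv2
from scipy.spatial.transform import Rotation as R
def cloud(cam):
    im,d=arm.get_image(cam); k=arm.camera_info(cam); E=np.array(k["extrinsics"])
    v,u=np.mgrid[:400,:640]
    p=np.stack([(u-k["cx"])/k["fx"]*d,(v-k["cy"])/k["fy"]*d,d],-1)
    w=p@E[:3,:3].T+E[:3,3]; w[d==0]=np.nan
    return im,w
E
python3 - <<'E'
from h import *
for c in("scene","top"):
    im,w=cloud(c); cv2.imwrite(f"pics/{c}0.png",im); np.save(c+"0.npy",w)
    for n in("roll_bench_mid","roll_stand_mid","cutter_mid","weight_1_mid","stand","tape_tray","cutter_tray","weight_dish","mug"):
        for r in arm.spot_in(c,n)[:4]:
            x,y=map(int,np.round(r["position"])); print(c,n,round(r["score"],2),x,y,np.round(w[y,x]))
s=arm.read_state();print(s["clock"],s["position"],s["ee_rot"],R.from_quat(s["ee_rot"]).as_matrix().round(3))
E
```

```text
scene roll_bench_mid 0.74 417 295 [434. 383.   3.]
scene roll_stand_mid 0.69 253 255 [654.  -6.   6.]
scene roll_stand_mid 0.65 224 140 [ 457. -356.   27.]
scene roll_stand_mid 0.57 223 132 [ 446. -369.   46.]
scene cutter_mid 0.76 266 165 [ 419. -209.   -1.]
scene cutter_mid 0.71 297 137 [ 285. -209.   17.]
scene cutter_mid 0.66 264 105 [ 264. -385.   16.]
scene weight_1_mid 0.57 364 246 [432. 197.  23.]
scene stand 0.75 226 138 [ 452. -350.   37.]
scene stand 0.3 311 201 [432.  -3.  32.]
scene tape_tray 0.72 200 197 [ 636. -257.    6.]
scene cutter_tray 0.77 326 303 [616. 231.  10.]
scene weight_dish 0.81 252 255 [656.  -8.   5.]
scene mug 0.9 399 379 [632. 482.   9.]
top roll_bench_mid 0.49 223 199 [449. 386.  -1.]
top roll_stand_mid 0.52 467 200 [ 429. -370.   50.]
top roll_stand_mid 0.27 408 200 [ 437. -197.   13.]
top cutter_mid 0.69 408 200 [ 437. -197.   13.]
top cutter_mid 0.65 410 250 [ 281. -196.   15.]
top cutter_mid 0.56 476 260 [ 249. -395.   16.]
top cutter_mid 0.5 276 148 [615. 221.  -3.]
top weight_1_mid 0.4 286 209 [413. 185.   9.]
top stand 0.72 458 202 [ 431. -355.    3.]
top tape_tray 0.98 420 134 [ 655. -245.    3.]
top cutter_tray 0.67 274 148 [613. 226.   2.]
top weight_dish 0.58 349 135 [653. -16.   7.]
top weight_dish 0.19 463 200 [ 429. -359.   48.]
top mug 0.98 189 138 [648. 501.   8.]
1.0 [232.84222984 579.98786131 231.31568789] [ 9.81827047e-01 -1.89777895e-01 -1.58932563e-05 -1.14986459e-05] [[ 0.928 -0.373 -0.   ]
 [-0.373 -0.928  0.   ]
 [-0.    -0.    -1.   ]]
```

View pics/top0.png

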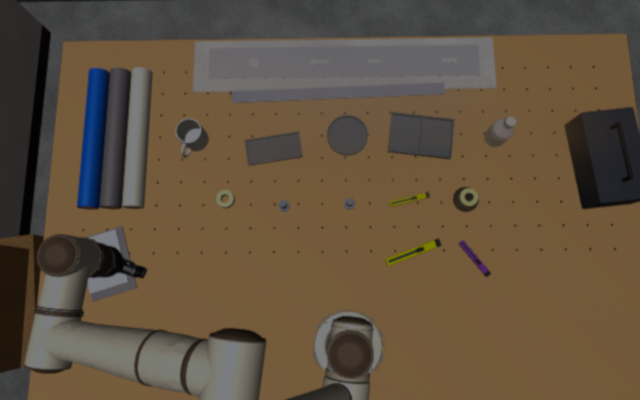

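View pics/scene0.png

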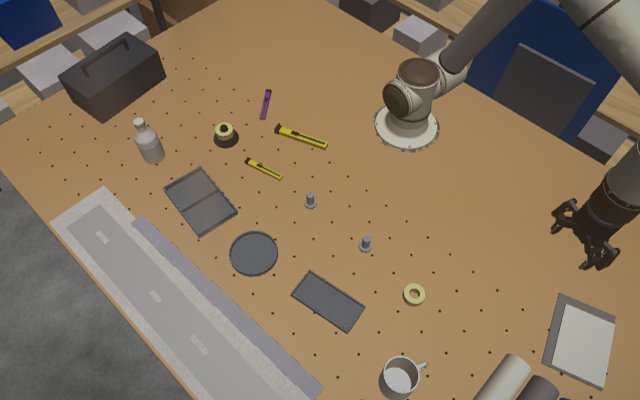

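```bash
cat >> h.py <<'E'
def plane(cam,uv,z):
    k=arm.camera_info(cam);E=np.array(k["extrinsics"]);uv=np.atleast_2d(uv).astype(float)
    r=np.c_[(uv[:,0]-k["cx"])/k["fx"],(uv[:,1]-k["cy"])/k["fy"],np.ones(len(uv))]@E[:3,:3].T
    return (E[:3,3]+r*((z-E[2,3])/r[:,2])[:,None])[:,:2]
E
python3 - <<'E'
from h import *
for c,cs in(("top",((165,110,500,280))),("scene",(150,80,440,400))):
    k=arm.camera_info(c);print(c,k["fx"],np.array(k["extrinsics"])[:3,3].round())
    im=cv2.imread(f"pics/{c}0.png");hsv=cv2.cvtColor(im,cv2.COLOR_BGR2HSV)
    H,S,V=[hsv[...,i].astype(int) for i in range(3)]
    grey=(S<100); yel=(H>=23)&(H<40)&(S>60)
    x0,y0,x1,y1=cs
    for nm,m in(("grey",grey),("yel",yel)):
        n,l,st,ce=cv2.connectedComponentsWithStats(m.astype(np.uint8))
        for i in range(1,n):
            if st[i,4]<15 or st[i,4]>4000: continue
            u,v=ce[i]
            if not(x0<u<x1 and y0<v<y1):continue
            pts=np.argwhere(l==i)[:,::-1]
            P=plane(c,pts,10).astype(np.float32)
            r=cv2.minAreaRect(P)
            print(nm,st[i,4],ce[i].round(1),"rect",np.round(r[0],1),np.round(r[1]),round(r[2],1),hsv[int(v),int(u)])
im=cv2.imread("pics/top0.png")
cv2.imwrite("pics/c1.png",cv2.convertScaleAbs(cv2.resize(im[180:280,200:500],None,fx=2.66,fy=2.66,interpolation=cv2.INTER_CUBIC),alpha=1.5))
E
```

```text
top 502.9486893057602 [ 158.   39. 1563.]
grey 2646 [420.9 134.6] rect [ 652.6 -245. ] [208. 143.] 82.7 [12 20 63]
grey 1364 [346.9 134. ] rect [657.6 -10.8] [132. 138.] 89.4 [170  11  71]
grey 905 [190.4 135.4] rect [658.9 499.8] [122. 102.] 25.7 [113  16 130]
grey 1486 [273.1 147.8] rect [612.6 228.3] [ 89. 179.] 9.0 [ 6 18 72]
grey 213 [224.5 198.2] rect [449.3 378.7] [56. 55.] 65.0 [ 17 126 115]
grey 406 [465.9 198.5] rect [ 439.4 -376.8] [73. 70.] 89.4 [28 89 69]
grey 126 [349.2 203.1] rect [429.2 -12.9] [38. 36.] 43.9 [117  25  91]
grey 124 [283.5 205.3] rect [425.6 193.2] [38. 35.] 0.4 [112  32  89]
grey 25 [437.7 242.2] rect [ 304.6 -283.2] [20. 10.] 19.3 [165  19  27]
grey 106 [474.5 257.8] rect [ 257.5 -391.3] [129.  23.] 37.4 [134 113  63]
grey 27 [414.8 251. ] rect [ 275.7 -206.7] [ 6. 60.] 22.4 [35 82 53]
yel 253 [468.2 196.9] rect [ 445.7 -384.8] [56. 58.] 86.7 [15 73 35]
yel 67 [225.1 196.7] rect [449.7 379.1] [54. 51.] 89.5 [ 17 126 105]
yel 235 [407.1 199.2] rect [ 440.5 -195.2] [ 20. 122.] 13.6 [ 27 134  76]
yel 37 [223.4 198.4] rect [448.1 380.9] [32. 29.] 89.5 [ 1
[... 572 characters left out ...]
. 253.] rect [650.4 -10.7] [139. 133.] 44.1 [105  15 102]
grey 191 [365.3 243.9] rect [415.7 189.9] [56. 35.] 41.3 [12 38 87]
grey 2390 [327.8 301. ] rect [608.7 227.7] [ 91. 181.] 8.8 [105  10 100]
grey 279 [414.1 293.4] rect [438.6 375.1] [56. 51.] 38.5 [ 17 110 174]
grey 1575 [399.9 377. ] rect [624.2 479.2] [124.  88.] 12.7 [120   1 179]
grey 16 [321.8 396.9] rect [787.6 379. ] [ 8. 15.] 87.2 [ 18  99 167]
yel 151 [223.7 129.3] rect [ 421.  -405.9] [51. 56.] 44.1 [ 16 102  55]
yel 339 [302.4 137.2] rect [ 269.4 -200.5] [ 32. 165.] 19.9 [ 28 160 148]
yel 173 [264.5 168.5] rect [ 435.5 -195.3] [ 19. 120.] 13.2 [22 55 84]
yel 270 [414.1 293.4] rect [439.5 375.8] [52. 53.] 44.1 [ 17 110 174]
```

View pics/c1.png

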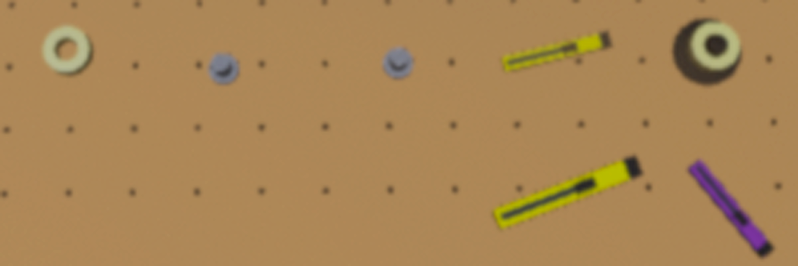

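Emit:
arm_command:
  rows:
    - [[0.9, 0.36, 0.2], [0, 0, 0.238]]
    - [[0.9, 0.36, 0.2], [0, 0, 0.238]]
    - [[0.9, 0.36, 0.2], [0, 0, 0.238]]
    - [[0.9, 0.36, 0.2], [0, 0, 0.238]]
    - [[0.9, 0.36, 0.2], [0, 0, 0.238]]
  grip: 1

```text
clock: 1.5
position: [409.3, 411.1, 181.2]
ee_rot: [0.843, -0.538, 0.0, -0.0]
contact_force: [0.3, 1.3, 0.2]
gripper_width: 85.3
grasp_force: 0.0
```

```bash
cat > go.py <<'E'
import sys
from h import *
# go.py x y z psi : fractions to the target from the present pose
s=arm.read_state();M=R.from_quat(s["ee_rot"]);p=np.array(s["position"])
x,y,z,psi=map(float,sys.argv[1:5])
T=R.from_euler("z",psi,degrees=True)*R.from_euler("x",180,degrees=True)
print("t",round(s["clock"],2),"pos",p.round(1),"psi",round(np.degrees(np.arctan2(*M.as_matrix()[1::-1,0])),1),"w",s["gripper_width"],"F",np.round(s["contact_force"],1),"g",s["grasp_force"])
print("shift",(M.inv().apply(np.array([x,y,z])-p)/250).round(4),"turn",((M.inv()*T).as_rotvec()/np.pi).round(4))
E
python3 go.py 446 377 90 -90
```

```text
t 1.5 pos [409.3 411.1 181.2] psi -65.1 w 85.32933270503852 F [0.3 1.3 0.2] g 0.0
shift [ 0.1857 -0.0755  0.3647] turn [-1.000e-04  1.000e-04  1.386e-01]
```

Emit:
arm_command:
  rows:
    - [[0.186, -0.075, 0.2], [0, 0, 0.0477]]
    - [[0.186, -0.075, 0.365], [0, 0, 0.0954]]
    - [[0.186, -0.075, 0.365], [0, 0, 0.1386]]
    - [[0.186, -0.075, 0.365], [0, 0, 0.1386]]
    - [[0.186, -0.075, 0.365], [0, 0, 0.1386]]

```text
clock: 2.0
position: [445.5, 379.3, 90.8]
ee_rot: [0.71, -0.704, 0.0, -0.001]
contact_force: [0.1, 0.3, 0.2]
gripper_width: 85.5
grasp_force: 0.0
```

```bash
python3 go.py 446 377 2 -90
python3 - <<'E'
from h import *
im,_=cloud("scene");cv2.imwrite("pics/s1.png",cv2.resize(im[190:340,320:540],None,fx=3,fy=3))
E
```

```text
t 2.0 pos [445.5 379.3  90.8] psi -89.5 w 85.4874602126134 F [0.1 0.3 0.2] g 0.0
shift [ 0.0097 -0.0016  0.3552] turn [-0.0004  0.0003  0.0029]
```

View pics/s1.png

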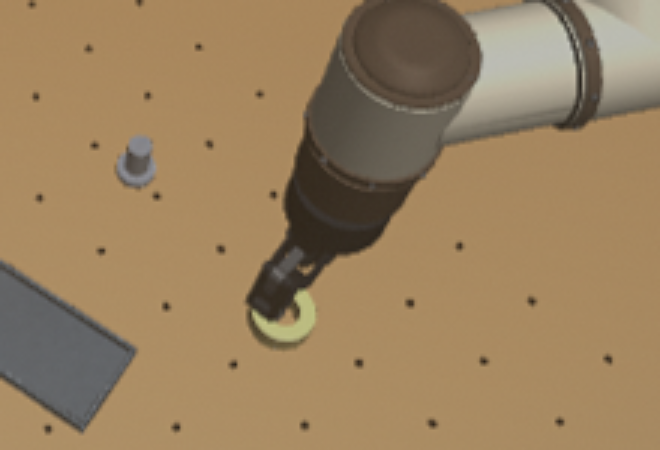

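Emit:
arm_command:
  rows:
    - [[0, 0, 0.15], [0, 0, 0]]
    - [[0, 0, 0.27], [0, 0, 0]]
    - [[0, 0, 0.352], [0, 0, 0]]
    - [[0, 0, 0.352], [0, 0, 0]]
    - [[0, 0, 0.352], [0, 0, 0]]

```text
clock: 2.55
position: [445.4, 380.0, 3.5]
ee_rot: [0.71, -0.704, -0.0, -0.001]
contact_force: [-0.4, 0.4, -0.7]
gripper_width: 85.2
grasp_force: 0.0
```

Emit:
arm_command:
  rows:
    - [[0, 0, 0], [0, 0, 0]]
    - [[0, 0, 0], [0, 0, 0]]
    - [[0, 0, 0], [0, 0, 0]]
    - [[0, 0, 0], [0, 0, 0]]
    - [[0, 0, 0], [0, 0, 0]]
  grip: 0

```text
clock: 3.05
position: [445.7, 379.8, 4.5]
ee_rot: [0.71, -0.705, -0.0, -0.002]
contact_force: [-2.4, -0.1, 6.3]
gripper_width: 53.8
grasp_force: 62.2
```

Emit:
arm_command:
  rows:
    - [[0, 0, -0.2], [0, 0, 0]]
    - [[0, 0, -0.4], [0, 0, 0]]
    - [[0.18, -0.08, -0.4], [0, 0, 0]]
    - [[0.36, -0.16, -0.4], [0, 0, 0]]
    - [[0.54, -0.24, -0.4], [0, 0, 0]]

```text
clock: 3.55
position: [506.2, 243.1, 103.6]
ee_rot: [0.71, -0.704, 0.0, -0.001]
contact_force: [1.3, -0.3, -0.9]
gripper_width: 53.9
grasp_force: 63.7
```

Emit:
arm_command:
  rows:
    - [[0.18, -0.06, 0], [0, 0, 0]]
    - [[0.36, -0.12, 0], [0, 0, 0]]
    - [[0.54, -0.18, 0], [0, 0, 0]]
    - [[0.72, -0.24, 0], [0, 0, 0]]
    - [[0.9, -0.3, 0], [0, 0, 0]]

```text
clock: 4.05
position: [582.5, 17.6, 103.0]
ee_rot: [0.709, -0.705, 0.0, -0.001]
contact_force: [0.1, 0.5, -0.8]
gripper_width: 53.8
grasp_force: 63.7
```

Emit:
arm_command:
  rows:
    - [[0.18, -0.08, 0], [0, 0, 0]]
    - [[0.36, -0.16, 0], [0, 0, 0]]
    - [[0.54, -0.24, 0], [0, 0, 0]]
    - [[0.72, -0.31, 0], [0, 0, 0]]
    - [[0.864, -0.312, 0], [0, 0, 0]]

```text
clock: 4.55
position: [662.9, -199.0, 102.5]
ee_rot: [0.709, -0.705, 0.001, -0.001]
contact_force: [0.4, 0.3, -1.3]
gripper_width: 53.6
grasp_force: 63.7
```

```bash
python3 go.py 659 -196 8 -97
```

```text
t 4.55 pos [ 662.9 -199.   102.5] psi -89.7 w 53.5588337910778 F [ 0.4  0.3 -1.3] g 63.658395409584045
shift [-0.0121  0.0166  0.3779] turn [-0.0008 -0.0001  0.0405]
```

Emit:
arm_command:
  rows:
    - [[-0.012, 0.017, 0.15], [0, 0, 0.04]]
    - [[-0.012, 0.017, 0.27], [0, 0, 0.04]]
    - [[-0.012, 0.017, 0.34], [0, 0, 0.04]]
    - [[-0.012, 0.017, 0.374], [0, 0, 0.04]]
    - [[-0.012, 0.017, 0.374], [0, 0, 0.04]]

```text
clock: 5.05
position: [657.2, -193.2, 9.5]
ee_rot: [-0.664, 0.748, -0.0, -0.0]
contact_force: [0.8, 0.2, -1.0]
gripper_width: 53.9
grasp_force: 63.7
```

Emit:
arm_command:
  rows:
    - [[0, 0, 0], [0, 0, 0]]
    - [[0, 0, 0], [0, 0, 0]]
    - [[0, 0, 0], [0, 0, 0]]
    - [[0, 0, 0], [0, 0, 0]]
  grip: 0.88

```text
clock: 5.45
position: [657.2, -193.1, 8.9]
ee_rot: [-0.664, 0.748, -0.0, 0.0]
contact_force: [-0.6, 0.3, -0.6]
gripper_width: 75.3
grasp_force: 0.0
```

Emit:
arm_command:
  rows:
    - [[0, 0, -0.1], [0, 0, 0]]
    - [[0, 0, -0.24], [0, 0, 0]]
    - [[0, 0, -0.4], [0, 0, 0]]
    - [[0, 0, -0.4], [0, 0, 0]]

```text
clock: 5.85
position: [661.2, -194.0, 116.1]
ee_rot: [-0.664, 0.748, -0.005, 0.004]
contact_force: [0.6, -0.4, 0.4]
gripper_width: 75.2
grasp_force: 0.0
```

```bash
python3 go.py 438 -376 110 -90
```

```text
t 5.85 pos [ 661.2 -194.   116.1] psi -96.8 w 75.23074478390676 F [ 0.6 -0.4  0.4] g 0.0
shift [0.8282 0.8008 0.0146] turn [-0.0043 -0.0007 -0.0377]
```

Emit:
arm_command:
  rows:
    - [[0.14, 0.13, 0], [0, 0, -0.037]]
    - [[0.28, 0.27, 0], [0, 0, -0.037]]
    - [[0.42, 0.4, 0], [0, 0, -0.037]]
    - [[0.56, 0.54, 0], [0, 0, -0.037]]
    - [[0.7, 0.68, 0], [0, 0, -0.037]]
  grip: 1

```text
clock: 6.35
position: [465.7, -347.4, 108.6]
ee_rot: [-0.706, 0.708, -0.0, 0.0]
contact_force: [0.1, -1.5, 0.1]
gripper_width: 85.2
grasp_force: 0.0
```

```bash
python3 go.py 438 -376 90 -90
```

```text
t 6.35 pos [ 465.7 -347.4  108.6] psi -90.2 w 85.23675408536978 F [ 0.1 -1.5  0.1] g 0.0
shift [0.1146 0.1105 0.0742] turn [-0.0001 -0.     -0.001 ]
```

Emit:
arm_command:
  rows:
    - [[0.115, 0.11, 0.07], [0, 0, 0]]
    - [[0.115, 0.11, 0.07], [0, 0, 0]]
    - [[0.115, 0.11, 0.07], [0, 0, 0]]

```text
clock: 6.65
position: [438.9, -375.9, 90.8]
ee_rot: [-0.705, 0.709, 0.0, -0.0]
contact_force: [-0.5, -0.1, 1.2]
gripper_width: 85.2
grasp_force: 0.0
```

```bash
python3 go.py 438 -376 22 -90
python3 - <<'E'
from h import *
im,_=cloud("scene");cv2.imwrite("pics/s2.png",cv2.resize(im[60:260,120:340],None,fx=3,fy=3))
E
```

```text
t 6.65 pos [ 438.9 -375.9   90.8] psi -90.3 w 85.20434529970642 F [-0.5 -0.1  1.2] g 0.0
shift [0.0004 0.0035 0.275 ] turn [ 0.0001  0.     -0.0017]
```

View pics/s2.png

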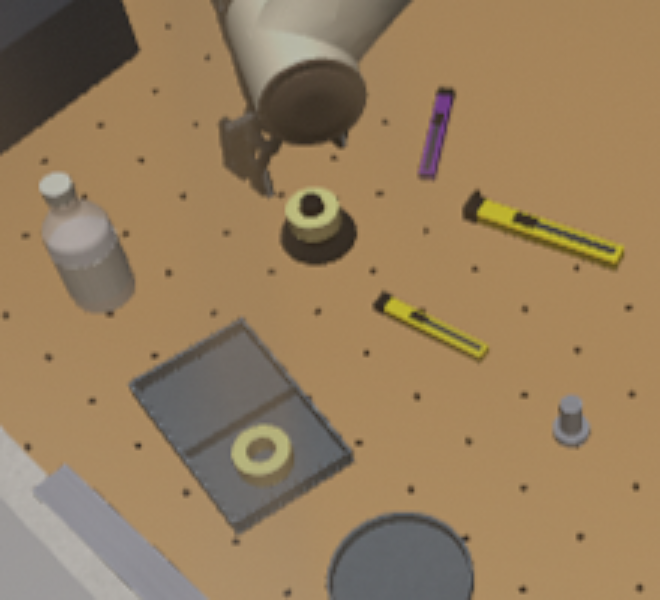

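Emit:
arm_command:
  rows:
    - [[0, 0, 0.1], [0, 0, 0]]
    - [[0, 0, 0.2], [0, 0, 0]]
    - [[0, 0, 0.264], [0, 0, 0]]
    - [[0, 0, 0.264], [0, 0, 0]]
    - [[0, 0, 0.264], [0, 0, 0]]

```text
clock: 7.2
position: [441.1, -374.9, 25.6]
ee_rot: [-0.707, 0.708, -0.001, -0.0]
contact_force: [0.1, -0.3, 0.6]
gripper_width: 85.6
grasp_force: 0.0
```

Emit:
arm_command:
  rows:
    - [[0, 0, 0], [0, 0, 0]]
    - [[0, 0, 0], [0, 0, 0]]
    - [[0, 0, 0], [0, 0, 0]]
    - [[0, 0, 0], [0, 0, 0]]
    - [[0, 0, 0], [0, 0, 0]]
  grip: 0

```text
clock: 7.7
position: [440.9, -375.8, 26.8]
ee_rot: [-0.706, 0.708, -0.002, 0.0]
contact_force: [0.3, 1.7, 6.7]
gripper_width: 53.3
grasp_force: 63.5
```

Emit:
arm_command:
  rows:
    - [[0, 0, -0.04], [0, 0, 0]]
    - [[0, 0, -0.08], [0, 0, 0]]
    - [[0, 0, -0.12], [0, 0, 0]]
    - [[0, 0, -0.16], [0, 0, 0]]
    - [[0, 0, -0.2], [0, 0, 0]]

```text
clock: 8.2
position: [439.7, -375.3, 76.1]
ee_rot: [-0.706, 0.708, -0.0, 0.0]
contact_force: [0.5, -1.5, -1.4]
gripper_width: 53.0
grasp_force: 63.0
```

```bash
python3 - <<'E'
from h import *
im,_=cloud("scene");cv2.imwrite("pics/s3.png",cv2.resize(im[60:200,150:340],None,fx=3,fy=3))
E
```

```text
(no output)
```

View pics/s3.png

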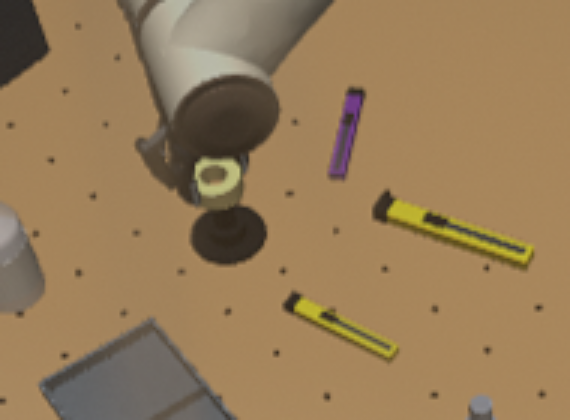

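Emit:
arm_command:
  rows:
    - [[0, 0, -0.12], [0, 0, 0]]
    - [[-0.07, -0.18, -0.12], [0, 0, 0.038]]
    - [[-0.14, -0.36, -0.12], [0, 0, 0.038]]
    - [[-0.21, -0.54, -0.12], [0, 0, 0.038]]
    - [[-0.28, -0.72, -0.12], [0, 0, 0.038]]

```text
clock: 8.75
position: [621.4, -305.1, 105.4]
ee_rot: [-0.662, 0.749, 0.0, 0.0]
contact_force: [0.4, -1.1, -0.7]
gripper_width: 53.0
grasp_force: 63.2
```

Emit:
arm_command:
  rows:
    - [[-0.033, -0.106, 0], [0, 0, 0]]
    - [[-0.033, -0.106, 0], [0, 0, 0]]
    - [[-0.033, -0.106, 0], [0, 0, 0]]

```text
clock: 9.05
position: [647.1, -300.4, 104.2]
ee_rot: [-0.663, 0.749, 0.001, -0.0]
contact_force: [0.0, -0.3, -0.3]
gripper_width: 53.1
grasp_force: 63.2
```

```bash
python3 go.py 646 -294 10 -97
```

```text
t 9.05 pos [ 647.1 -300.4  104.2] psi -97.0 w 53.08109429347026 F [ 0.  -0.3 -0.3] g 63.24850430712104
shift [-0.0248  0.0069  0.3768] turn [ 0.0005  0.0001 -0.0001]
```

Emit:
arm_command:
  rows:
    - [[-0.025, 0.007, 0.15], [0, 0, 0]]
    - [[-0.025, 0.007, 0.28], [0, 0, 0]]
    - [[-0.025, 0.007, 0.35], [0, 0, 0]]
    - [[-0.025, 0.007, 0.379], [0, 0, 0]]
    - [[-0.025, 0.007, 0.379], [0, 0, 0]]

```text
clock: 9.55
position: [645.1, -295.1, 10.7]
ee_rot: [-0.662, 0.749, 0.0, -0.0]
contact_force: [-0.6, -0.7, 0.2]
gripper_width: 53.4
grasp_force: 63.3
```

Emit:
arm_command:
  rows:
    - [[0, 0, 0], [0, 0, 0]]
    - [[0, 0, 0], [0, 0, 0]]
    - [[0, 0, 0], [0, 0, 0]]
    - [[0, 0, 0], [0, 0, 0]]
  grip: 0.88

```text
clock: 9.95
position: [646.5, -294.7, 10.8]
ee_rot: [-0.662, 0.749, -0.0, 0.0]
contact_force: [0.4, 0.2, 0.1]
gripper_width: 75.3
grasp_force: 0.0
```

Emit:
arm_command:
  rows:
    - [[0, 0, -0.1], [0, 0, 0]]
    - [[0, 0, -0.24], [0, 0, 0]]
    - [[0, 0, -0.4], [0, 0, 0]]
    - [[0, 0, -0.4], [0, 0, 0]]

```text
clock: 10.35
position: [650.3, -296.0, 118.2]
ee_rot: [-0.663, 0.749, -0.006, 0.003]
contact_force: [0.1, -0.1, 1.2]
gripper_width: 75.0
grasp_force: 0.0
```

```bash
python3 go.py 440 -199.5 50 -77
```

```text
t 10.35 pos [ 650.3 -296.   118.2] psi -97.0 w 74.98130007843983 F [ 0.1 -0.1  1.2] g 0.0
shift [-0.2823  0.8854  0.26  ] turn [-0.0041 -0.0018 -0.1109]
```

Now to the cutter: opening about 40 mm.

Emit:
arm_command:
  rows:
    - [[-0.06, 0.18, 0], [0, 0, -0.04]]
    - [[-0.12, 0.37, 0.05], [0, 0, -0.08]]
    - [[-0.18, 0.55, 0.1], [0, 0, -0.11]]
    - [[-0.23, 0.73, 0.12], [0, 0, -0.11]]
    - [[-0.28, 0.885, 0.13], [0, 0, -0.11]]
  grip: 0.5

```text
clock: 10.85
position: [432.4, -197.2, 77.1]
ee_rot: [0.781, -0.624, -0.001, 0.0]
contact_force: [-0.1, 0.1, -0.4]
gripper_width: 42.8
grasp_force: 0.0
```

```bash
python3 go.py 440 -199.5 2 -77
```

```text
t 10.85 pos [ 432.4 -197.2   77.1] psi -77.3 w 42.80895719075961 F [-0.1  0.1 -0.4] g 0.0
shift [ 0.0161 -0.0282  0.3005] turn [ 0.0005  0.0002 -0.0015]
```

Emit:
arm_command:
  rows:
    - [[0.01, -0.02, 0.15], [0, 0, 0]]
    - [[0.01, -0.02, 0.18], [0, 0, 0]]
    - [[0.01, -0.02, 0.18], [0, 0, 0]]

```text
clock: 11.15
position: [440.5, -199.3, 32.0]
ee_rot: [0.781, -0.624, -0.001, 0.001]
contact_force: [-0.1, -0.4, 0.3]
gripper_width: 42.9
grasp_force: 0.0
```

```bash
python3 go.py 440 -199.5 2 -77
```

```text
t 11.15 pos [ 440.5 -199.3   32. ] psi -77.2 w 42.93960056057202 F [-0.1 -0.4  0.3] g 0.0
shift [0.0004 0.002  0.1199] turn [ 0.0008  0.0002 -0.0013]
```

Emit:
arm_command:
  rows:
    - [[0, 0, 0.06], [0, 0, 0]]
    - [[0, 0, 0.1], [0, 0, 0]]
    - [[0, 0, 0.118], [0, 0, 0]]
    - [[0, 0, 0.118], [0, 0, 0]]

```text
clock: 11.55
position: [440.8, -199.4, 2.9]
ee_rot: [0.781, -0.624, -0.0, 0.0]
contact_force: [-0.6, 0.6, 0.0]
gripper_width: 42.5
grasp_force: 0.0
```

Emit:
arm_command:
  rows:
    - [[0, 0, 0], [0, 0, 0]]
    - [[0, 0, 0], [0, 0, 0]]
    - [[0, 0, 0], [0, 0, 0]]
    - [[0, 0, 0], [0, 0, 0]]
    - [[0, 0, 0], [0, 0, 0]]
  grip: 0

```text
clock: 12.05
position: [441.2, -199.3, 4.0]
ee_rot: [0.781, -0.624, 0.001, -0.0]
contact_force: [-1.1, 1.0, 6.0]
gripper_width: 16.1
grasp_force: 59.7
```

Emit:
arm_command:
  rows:
    - [[0, 0, -0.1], [0, 0, 0]]
    - [[0, 0, -0.2], [0, 0, 0]]
    - [[0, 0, -0.36], [0, 0, 0]]
    - [[0, 0, -0.36], [0, 0, 0]]

```text
clock: 12.45
position: [444.3, -199.9, 97.9]
ee_rot: [0.782, -0.624, 0.005, -0.003]
contact_force: [1.6, 0.4, 0.4]
gripper_width: 15.8
grasp_force: 59.0
```

```bash
python3 go.py 611 228 30 -81
python3 - <<'E'
from h import *
im,_=cloud("scene");cv2.imwrite("pics/s4.png",cv2.resize(im[60:260,150:350],None,fx=3,fy=3))
E
```

```text
t 12.45 pos [ 444.3 -199.9   97.9] psi -77.2 w 15.793811366162949 F [1.6 0.4 0.4] g 58.974140882492065
shift [-1.5219 -1.0276  0.2752] turn [-0.0032 -0.0013  0.0213]
```

View pics/s4.png

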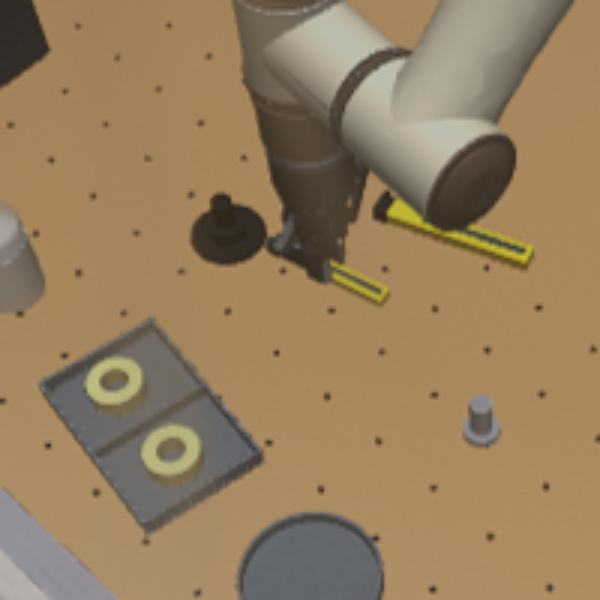

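Emit:
arm_command:
  rows:
    - [[-0.16, -0.11, 0], [0, 0, 0.021]]
    - [[-0.32, -0.22, 0], [0, 0, 0.021]]
    - [[-0.48, -0.33, 0], [0, 0, 0.021]]
    - [[-0.64, -0.44, 0], [0, 0, 0.021]]
    - [[-0.8, -0.54, 0], [0, 0, 0.021]]

```text
clock: 13.0
position: [527.9, 27.4, 92.0]
ee_rot: [0.76, -0.65, -0.001, 0.001]
contact_force: [0.6, -1.5, -0.3]
gripper_width: 16.5
grasp_force: 59.0
```

Emit:
arm_command:
  rows:
    - [[-0.15, -0.09, 0], [0, 0, 0]]
    - [[-0.3, -0.18, 0], [0, 0, 0]]
    - [[-0.45, -0.27, 0], [0, 0, 0]]
    - [[-0.6, -0.36, 0], [0, 0, 0]]
    - [[-0.7, -0.43, 0], [0, 0, 0]]

```text
clock: 13.5
position: [606.9, 217.7, 91.3]
ee_rot: [0.761, -0.649, -0.0, 0.001]
contact_force: [-0.1, -0.5, -0.4]
gripper_width: 15.8
grasp_force: 59.0
```

```bash
python3 go.py 611 228 8.5 -81
```

```text
t 13.5 pos [606.9 217.7  91.3] psi -80.9 w 15.797383194437797 F [-0.1 -0.5 -0.4] g 58.974162340164185
shift [-0.0384 -0.0232  0.3312] turn [ 0.0007 -0.0002  0.0004]
```

Emit:
arm_command:
  rows:
    - [[-0.03, -0.018, 0.15], [0, 0, 0]]
    - [[-0.03, -0.018, 0.26], [0, 0, 0]]
    - [[-0.03, -0.018, 0.31], [0, 0, 0]]
    - [[-0.03, -0.018, 0.328], [0, 0, 0]]
    - [[-0.03, -0.018, 0.328], [0, 0, 0]]

```text
clock: 14.0
position: [610.3, 222.9, 10.9]
ee_rot: [0.76, -0.65, -0.0, 0.001]
contact_force: [-0.4, -0.5, 0.6]
gripper_width: 16.2
grasp_force: 59.0
```

Emit:
arm_command:
  rows:
    - [[0, 0, 0], [0, 0, 0]]
    - [[0, 0, 0], [0, 0, 0]]
    - [[0, 0, 0], [0, 0, 0]]
  grip: 0.45

```text
clock: 14.3
position: [611.1, 223.6, 12.8]
ee_rot: [0.76, -0.65, 0.0, -0.001]
contact_force: [-0.5, 0.5, 0.0]
gripper_width: 38.6
grasp_force: 0.0
```

Emit:
arm_command:
  rows:
    - [[0, 0, -0.1], [0, 0, 0]]
    - [[0, 0, -0.24], [0, 0, 0]]
    - [[0, 0, -0.44], [0, 0, 0]]
    - [[0, 0, -0.44], [0, 0, 0]]

```text
clock: 14.7
position: [615.1, 225.5, 130.6]
ee_rot: [0.761, -0.649, 0.004, -0.008]
contact_force: [0.5, 0.7, 1.7]
gripper_width: 38.4
grasp_force: 0.0
```

```bash
python3 go.py 425.5 193 90 -90
```

```text
t 14.7 pos [615.1 225.5 130.6] psi -80.9 w 38.42155423363822 F [0.5 0.7 1.7] g 0.0
shift [0.0094 0.772  0.1498] turn [-0.0051  0.0019  0.0504]
```

Emit:
arm_command:
  rows:
    - [[0, 0.18, 0], [0, 0, 0.04]]
    - [[0.01, 0.36, 0.05], [0, 0, 0.05]]
    - [[0.01, 0.54, 0.1], [0, 0, 0.05]]
    - [[0.01, 0.7, 0.14], [0, 0, 0.05]]
    - [[0.01, 0.765, 0.14], [0, 0, 0.05]]
  grip: 0.6

```text
clock: 15.2
position: [417.8, 188.8, 85.7]
ee_rot: [-0.707, 0.707, 0.0, -0.002]
contact_force: [0.5, 0.3, -0.0]
gripper_width: 51.5
grasp_force: 0.0
```

Emit:
arm_command:
  rows:
    - [[0, 0, 0], [0, 0, 0]]
    - [[0, 0, 0], [0, 0, 0]]

```text
clock: 15.4
position: [422.9, 191.9, 87.4]
ee_rot: [0.707, -0.707, 0.0, -0.002]
contact_force: [0.8, 0.8, 0.4]
gripper_width: 51.0
grasp_force: 0.0
```

```bash
python3 go.py 425.5 193 16 -90
python3 - <<'E'
from h import *
im,_=cloud("scene");cv2.imwrite("pics/s5.png",cv2.resize(im[180:340,240:440],None,fx=3.5,fy=3.5))
E
```

```text
t 15.4 pos [422.9 191.9  87.4] psi -90.0 w 51.02707739348824 F [0.8 0.8 0.4] g 0.0
shift [-0.0038 -0.0095  0.2856] turn [-0.0009  0.0006  0.0002]
```

View pics/s5.png

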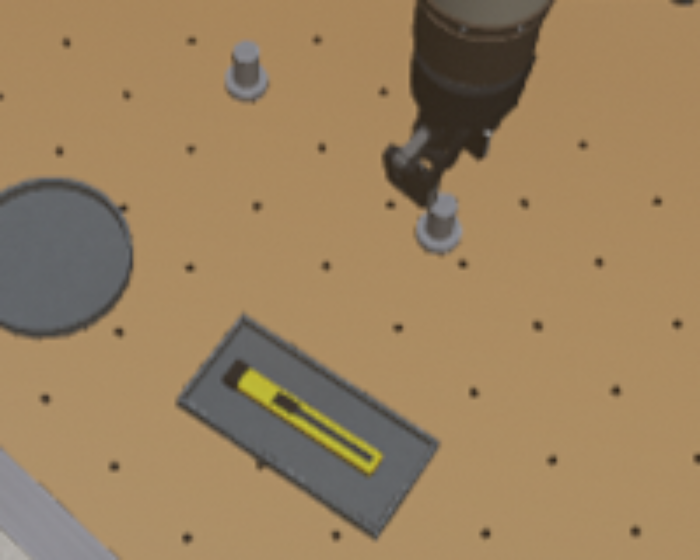

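Emit:
arm_command:
  rows:
    - [[-0.003, -0.008, 0.1], [0, 0, 0]]
    - [[-0.003, -0.008, 0.2], [0, 0, 0]]
    - [[-0.003, -0.008, 0.27], [0, 0, 0]]
    - [[-0.003, -0.008, 0.285], [0, 0, 0]]
    - [[-0.003, -0.008, 0.285], [0, 0, 0]]

```text
clock: 15.95
position: [424.7, 192.0, 14.7]
ee_rot: [-0.707, 0.707, -0.0, -0.0]
contact_force: [-0.0, 0.4, 0.3]
gripper_width: 51.5
grasp_force: 0.0
```

Emit:
arm_command:
  rows:
    - [[0, 0, 0], [0, 0, 0]]
    - [[0, 0, 0], [0, 0, 0]]
    - [[0, 0, 0], [0, 0, 0]]
    - [[0, 0, 0], [0, 0, 0]]
    - [[0, 0, 0], [0, 0, 0]]
  grip: 0

```text
clock: 16.45
position: [424.7, 192.4, 16.2]
ee_rot: [0.707, -0.707, 0.0, -0.001]
contact_force: [-0.4, 0.2, 5.4]
gripper_width: 20.6
grasp_force: 58.6
```

Emit:
arm_command:
  rows:
    - [[0, 0, -0.1], [0, 0, 0]]
    - [[0, 0, -0.2], [0, 0, 0]]
    - [[0, 0, -0.28], [0, 0, 0]]
    - [[0, 0, -0.28], [0, 0, 0]]

```text
clock: 16.85
position: [425.0, 192.9, 87.3]
ee_rot: [-0.707, 0.707, -0.0, 0.003]
contact_force: [0.8, 0.1, -1.5]
gripper_width: 20.7
grasp_force: 58.8
```

```bash
python3 go.py 655 15 22 -90
```

```text
t 16.85 pos [425.  192.9  87.3] psi -90.0 w 20.688868004341387 F [ 0.8  0.1 -1.5] g 58.8275009393692
shift [ 0.7126 -0.9187  0.2625] turn [-0.0014  0.0013 -0.    ]
```

Emit:
arm_command:
  rows:
    - [[0.12, -0.15, 0], [0, 0, 0]]
    - [[0.24, -0.3, 0], [0, 0, 0]]
    - [[0.36, -0.46, 0], [0, 0, 0]]
    - [[0.48, -0.62, 0], [0, 0, 0]]
    - [[0.6, -0.77, 0], [0, 0, 0]]

```text
clock: 17.35
position: [616.9, 40.2, 83.0]
ee_rot: [-0.707, 0.707, 0.001, -0.001]
contact_force: [0.7, 1.9, -1.5]
gripper_width: 20.4
grasp_force: 59.2
```

Emit:
arm_command:
  rows:
    - [[0.06, -0.08, 0], [0, 0, 0]]
    - [[0.11, -0.145, 0], [0, 0, 0]]
    - [[0.11, -0.145, 0], [0, 0, 0]]
    - [[0.11, -0.145, 0], [0, 0, 0]]

```text
clock: 17.75
position: [651.2, 13.8, 82.8]
ee_rot: [-0.706, 0.708, 0.001, -0.001]
contact_force: [-0.2, 0.3, -2.1]
gripper_width: 20.1
grasp_force: 59.2
```

```bash
python3 go.py 655 15 21 -90
```

```text
t 17.75 pos [651.2  13.8  82.8] psi -90.1 w 20.05069115811265 F [-0.2  0.3 -2.1] g 59.23940598964691
shift [-0.0049 -0.016   0.2472] turn [ 0.0012 -0.0001 -0.0006]
```

Emit:
arm_command:
  rows:
    - [[-0.004, -0.015, 0.1], [0, 0, 0]]
    - [[-0.004, -0.015, 0.18], [0, 0, 0]]
    - [[-0.004, -0.015, 0.23], [0, 0, 0]]
    - [[-0.004, -0.015, 0.247], [0, 0, 0]]
    - [[-0.004, -0.015, 0.247], [0, 0, 0]]

```text
clock: 18.25
position: [655.8, 15.6, 22.9]
ee_rot: [0.707, -0.707, -0.0, 0.001]
contact_force: [-0.2, 0.2, -1.7]
gripper_width: 20.4
grasp_force: 59.2
```

Emit:
arm_command:
  rows:
    - [[0, 0, 0], [0, 0, 0]]
    - [[0, 0, 0], [0, 0, 0]]
    - [[0, 0, 0], [0, 0, 0]]
  grip: 0.5

```text
clock: 18.55
position: [657.2, 15.4, 24.7]
ee_rot: [-0.707, 0.707, -0.001, 0.001]
contact_force: [0.0, -0.5, -0.3]
gripper_width: 42.4
grasp_force: 0.0
```

Emit:
arm_command:
  rows:
    - [[0, 0, -0.1], [0, 0, 0]]
    - [[0, 0, -0.24], [0, 0, 0]]
    - [[0, 0, -0.36], [0, 0, 0]]
    - [[0, 0, -0.36], [0, 0, 0]]

```text
clock: 18.95
position: [659.9, 15.5, 119.8]
ee_rot: [0.707, -0.707, 0.004, -0.005]
contact_force: [0.0, -0.2, 0.1]
gripper_width: 42.5
grasp_force: 0.0
```

```bash
python3 go.py 429 -13 90 -90
```

```text
t 18.95 pos [659.9  15.5 119.8] psi -90.0 w 42.54455048688771 F [ 0.  -0.2  0.1] g 0.0
shift [0.1138 0.9249 0.1082] turn [-0.0038  0.0005  0.0002]
```

Emit:
arm_command:
  rows:
    - [[0.02, 0.19, 0], [0, 0, 0]]
    - [[0.05, 0.38, 0.03], [0, 0, 0]]
    - [[0.07, 0.57, 0.06], [0, 0, 0]]
    - [[0.09, 0.76, 0.1], [0, 0, 0]]
    - [[0.11, 0.92, 0.1], [0, 0, 0]]
  grip: 0.6

```text
clock: 19.45
position: [422.8, -13.0, 87.4]
ee_rot: [-0.707, 0.708, 0.001, -0.001]
contact_force: [-0.4, 0.2, 0.3]
gripper_width: 51.7
grasp_force: 0.0
```

Emit:
arm_command:
  rows:
    - [[0, 0, 0], [0, 0, 0]]
    - [[0, 0, 0], [0, 0, 0]]
    - [[0, 0, 0], [0, 0, 0]]

```text
clock: 19.75
position: [428.1, -11.7, 89.0]
ee_rot: [-0.707, 0.707, -0.001, 0.001]
contact_force: [1.0, 0.7, 0.5]
gripper_width: 51.4
grasp_force: 0.0
```

```bash
python3 go.py 429 -13 16 -90
python3 - <<'E'
from h import *
im,_=cloud("scene");cv2.imwrite("pics/s6.png",cv2.resize(im[120:300,200:380],None,fx=3.3,fy=3.3))
E
```

```text
t 19.75 pos [428.1 -11.7  89. ] psi -90.0 w 51.3854411891277 F [1.  0.7 0.5] g 0.0
shift [ 0.0053 -0.0028  0.2921] turn [-0.0009  0.0002 -0.    ]
```

View pics/s6.png

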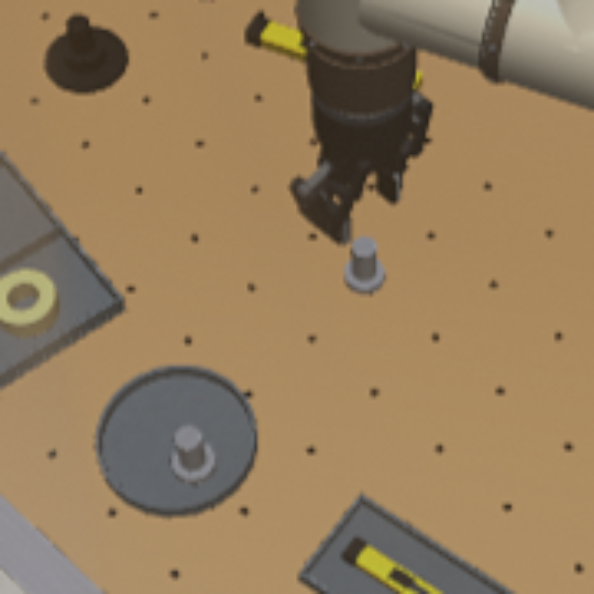

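Emit:
arm_command:
  rows:
    - [[0.005, -0.003, 0.1], [0, 0, 0]]
    - [[0.005, -0.003, 0.2], [0, 0, 0]]
    - [[0.005, -0.003, 0.27], [0, 0, 0]]
    - [[0.005, -0.003, 0.29], [0, 0, 0]]
    - [[0.005, -0.003, 0.29], [0, 0, 0]]

```text
clock: 20.3
position: [427.6, -13.4, 15.2]
ee_rot: [-0.707, 0.707, 0.0, -0.001]
contact_force: [1.3, 0.2, -1.1]
gripper_width: 51.5
grasp_force: 0.0
```

Emit:
arm_command:
  rows:
    - [[0, 0, 0], [0, 0, 0]]
    - [[0, 0, 0], [0, 0, 0]]
    - [[0, 0, 0], [0, 0, 0]]
    - [[0, 0, 0], [0, 0, 0]]
    - [[0, 0, 0], [0, 0, 0]]
  grip: 0

```text
clock: 20.8
position: [428.1, -13.2, 16.8]
ee_rot: [0.707, -0.707, 0.001, -0.001]
contact_force: [-0.8, -0.4, 6.0]
gripper_width: 20.8
grasp_force: 58.7
```

Emit:
arm_command:
  rows:
    - [[0, 0, -0.1], [0, 0, 0]]
    - [[0, 0, -0.2], [0, 0, 0]]
    - [[0, 0, -0.28], [0, 0, 0]]
    - [[0, 0, -0.28], [0, 0, 0]]

```text
clock: 21.2
position: [428.5, -13.0, 87.9]
ee_rot: [-0.707, 0.707, -0.001, 0.003]
contact_force: [0.6, 0.5, -2.4]
gripper_width: 20.4
grasp_force: 59.2
```

```bash
python3 go.py 655 -37 22 -90
```

```text
t 21.2 pos [428.5 -13.   87.9] psi -90.0 w 20.441766798801712 F [ 0.6  0.5 -2.4] g 59.218613505363464
shift [ 0.0964 -0.9046  0.2686] turn [-0.0018  0.0006 -0.0001]
```

Emit:
arm_command:
  rows:
    - [[0.1, -0.16, 0], [0, 0, 0]]
    - [[0.1, -0.35, 0], [0, 0, 0]]
    - [[0.1, -0.54, 0], [0, 0, 0]]
    - [[0.1, -0.73, 0], [0, 0, 0]]
    - [[0.1, -0.9, 0], [0, 0, 0]]

```text
clock: 21.7
position: [653.0, -38.8, 83.3]
ee_rot: [-0.707, 0.708, 0.001, -0.001]
contact_force: [-0.7, 0.0, -1.6]
gripper_width: 20.2
grasp_force: 59.3
```

Emit:
arm_command:
  rows:
    - [[0, 0, 0], [0, 0, 0]]
    - [[0, 0, 0], [0, 0, 0]]
    - [[0, 0, 0], [0, 0, 0]]

```text
clock: 22.0
position: [650.0, -38.7, 84.1]
ee_rot: [-0.707, 0.707, 0.001, -0.001]
contact_force: [-0.3, -0.4, -1.3]
gripper_width: 20.6
grasp_force: 59.5
```

```bash
python3 go.py 655 -37 21 -90
```

```text
t 22.0 pos [650.  -38.7  84.1] psi -90.0 w 20.556967525820085 F [-0.3 -0.4 -1.3] g 59.478678703308105
shift [-0.0067 -0.0209  0.2523] turn [ 0.0013 -0.     -0.0003]
```

Emit:
arm_command:
  rows:
    - [[-0.006, -0.018, 0.1], [0, 0, 0]]
    - [[-0.006, -0.018, 0.18], [0, 0, 0]]
    - [[-0.006, -0.018, 0.23], [0, 0, 0]]
    - [[-0.006, -0.018, 0.252], [0, 0, 0]]
    - [[-0.006, -0.018, 0.254], [0, 0, 0]]

```text
clock: 22.5
position: [655.8, -37.1, 22.0]
ee_rot: [-0.707, 0.707, 0.0, -0.001]
contact_force: [0.1, 0.3, -2.2]
gripper_width: 20.9
grasp_force: 59.5
```

Emit:
arm_command:
  rows:
    - [[0, 0, 0], [0, 0, 0]]
    - [[0, 0, 0], [0, 0, 0]]
    - [[0, 0, 0], [0, 0, 0]]
  grip: 0.5

```text
clock: 22.8
position: [657.5, -37.0, 23.7]
ee_rot: [-0.707, 0.707, -0.001, 0.001]
contact_force: [-0.2, -0.3, 0.1]
gripper_width: 42.6
grasp_force: 0.0
```

Emit:
arm_command:
  rows:
    - [[0, 0, -0.1], [0, 0, 0]]
    - [[0, 0, -0.24], [0, 0, 0]]
    - [[0, 0, -0.44], [0, 0, 0]]
    - [[0, 0, -0.6], [0, 0, 0]]
    - [[0, 0.2, -0.6], [0, 0, 0]]

```text
clock: 23.3
position: [616.0, -36.5, 181.0]
ee_rot: [0.707, -0.707, 0.008, -0.008]
contact_force: [0.4, 1.0, 0.2]
gripper_width: 42.8
grasp_force: 0.0
```

Emit:
arm_command:
  rows:
    - [[0, 0.2, 0], [0, 0, 0]]
    - [[0, 0.4, 0], [0, 0, 0]]
    - [[0, 0.6, 0], [0, 0, 0]]
    - [[0, 0.6, 0], [0, 0, 0]]

```text
clock: 23.7
position: [448.7, -38.1, 171.8]
ee_rot: [-0.707, 0.707, 0.002, -0.002]
contact_force: [0.9, 0.3, 0.2]
gripper_width: 42.6
grasp_force: 0.0
```

```bash
python3 - <<'E'
from h import *
im,_=cloud("scene");cv2.imwrite("pics/s7.png",cv2.resize(im[90:350,140:400],None,fx=2.3,fy=2.3))
E
```

```text
(no output)
```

View pics/s7.png

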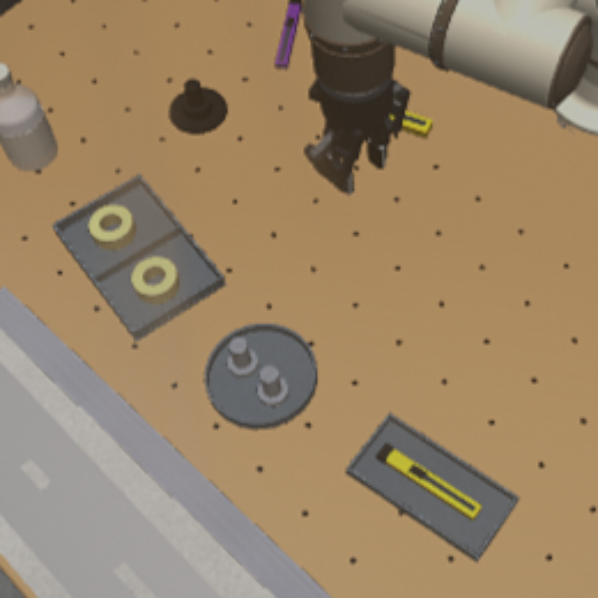

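The picture shows a roll in each bay at (111,223) and (155,278), and both weights upright in the dish at (240,355) and (270,385). The cutter lies in its tray at (430,480), and the stand is upright at (197,108).

```bash
python3 -c "
from bench import arm
print(arm.job_done())"
```

```text
the job is handed in; nothing more can be done
None
```

The job is handed in, with no verdict shown: in the last picture each bay holds one roll, the cutter lies flat in its tray, both weights stand in the dish, and the stand is upright where it was; the mug, which the arm never went near, was out of that picture.

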